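# Nest a stack-nest tote into its twin with a half turn and press it home

### The job

Put the two empty parts totes away as one: pick up the tote that stands on the bare bench, turn it half a turn so that it goes down inside the tote on the rubber mat instead of standing on that one's columns, and press it down, gently and never with more than 35 N, until its rim rests on the lower rim all round. The lower tote stays upright on its mat, and everything else on the bench stays where it is.

Things in the scene. Friction and masses are not known exactly. Their poses are not given: they have to be found in the camera images.
- tote: tote to move: empty grey-blue plastic stack-nest tote, 0.2 kg, on the bare bench. Origin: centre of underside, z up. Over the rim 151 mm along x, 210 along y, 80 high; underside 120 x 150. Rim: a band with upright faces, 9 mm thick, 23 deep (57 to 80 mm up), inside it the mouth is 133 x 192; grip it there. Same way round as base (x axes alike) it nests; it starts about half a turn off
- tote_wide (a point): middle of the top of tote's +x rim (x 71, y 0, z 80 mm in its frame). The +x long wall has its two columns set wide, centres at y = +/-54 mm, so this is the best place to grip. A column is a tapered hollow pressed in from the wall, up to 40 mm wide, 12 to 17 mm deep, with a flat top 57 mm up. Below the rim (57 mm up) the wall steps in by 4.5 mm: keep the inner fingertip above that step
- tote_close (a point): middle of the top of tote's -x rim (x -71, y 0, z 80 mm). The columns of this long wall are set close, at y = +/-22 mm; a small white card is on the rim's outer face. With x axes alike, base's columns enter the hollow backs of tote's columns; the other way round tote only stands on them, its origin 57 mm above base's
- tote_floor (a point): middle of tote's inner floor, 3 mm above its underside. Long walls lean out 5 degrees, so tote let into base wedges there and stops 10 to 12 mm short of home. Pushed here it sticks, then gives way slowly; 10 to 25 N (by friction) take it home, where it stops hard, and it stays. Pushing the middles of the two long rims in turn also works, with 7 to 13 N; over 15 N on one rim may tip the pair
- base: receiving tote, the twin of tote in every size and in its frame (wide-set columns on +x), empty, 0.2 kg, loose on the rubber mat. With tote fully home the rims touch and tote's origin is 23 mm above this origin. Walls are springy plastic, rims are hard
- base_wide (a point): middle of the top of base's +x rim (x 71, y 0, z 80 mm in its frame), the side with the wide-set columns; tote's wide-set side must come above it
- mat: black rubber bench mat under base, 280 mm along its x, 220 along its y, 4 mm thick, fixed; origin at the centre of its underside
- spanner: steel spanner, 150 mm long, lying between the totes; leave it
- cartridge: steel cylinder 22 mm thick and 100 mm long, lying; leave it
- gasket: copper gasket ring, 72 mm across, 6 mm thick, lying flat; leave it
- beaker: glass beaker, 70 mm across, 90 mm high; leave it
- jar: brown glass jar with black lid, 64 mm across, 85 mm high; leave it

How it is judged:
By the outcome, as a careful person would: the job done as asked, in the order asked, and still so for the second after the job is handed in, with the robot touching nothing.
It also fails if it takes over 64 s, if anything falls off the work surface, if the arm or the gripper's body presses on something with over 40 N, if the wrist force passes 120 N, or if a joint passes its speed limit or range.

### The arm

A 6-joint arm with a two-finger parallel gripper is mounted at the origin on the work surface. World frame = base frame: x ahead of the robot, y to its left, z up, the work surface at z = 0. Lengths are in m, angles in degrees, forces in N, time in s.
With the tool pointing down it reaches from about 0.325 to 1 m from the base axis. Payload 5.1 kg.
Tool frame: the origin (TCP) lies midway between the tips of the shut fingers; the grasp point (between the pads) lies 19 mm behind it (manip.grip_depth is the z of the grasp point in the tool frame, in m); z points along the fingers, y is the line along which they close (so a half turn about z gives the same grasp; the last joint's range is limited). The gripper opens to 85 mm and grips with 20 to 120 N. Pads are 22 mm wide; open, the fingers measure 114 mm over their backs; the gripper's body (76 mm by 85 mm) begins 54 mm behind the grasp point. The pads swing forward as they close: fully open they stand 13 mm farther back than shut.
Start: joints at [-80.592, 7.093, 94.555, -0, 78.352, -4.733], TCP at [0.159, -0.63, 0.231] pointing down, gripper open.
Joint ranges: [-149.61, 149.61], [-58.7, 133.49], [1.44, 155.28], [-77.14, 257.14], [18.33, 153.61], [-166.67, 166.67]. Speed limits (degrees/s): [147.25, 147.25, 180, 180, 180, 180].

### API

Orientations are given as [roll, pitch, yaw] about the fixed x, y, z axes, in that order (R = Rz(yaw) Ry(pitch) Rx(roll)).
In Python, from cell import manip gives the robot as it stands.
- The arm moves only by the shell command python3 -m jog 'ROWS' [FORCE]. ROWS is JSON, a list of rows, each a list of 3 entries, a list of its own where there are three numbers: the closure, from 0 (fully open) to 1 (shut), then the shift along the tool's x, y, z scaled (see below), then the turn, a rotation vector about the tool's x, y, z scaled (see below). In form: [[grip, [x, y, z], [rx, ry, rz]], ...]. A call has 1 to 10 rows; each row is the pose to reach, as a shift and turn from the pose commanded when the call began, along the tool's axes at that moment; what a row does not reach only later rows make up. The controller multiplies each number of a shift by 600 mm and each number of a turn by 45 degrees. A row lasts 1/8 s, in which the tool goes at most 62.5 mm and 10.7 degrees, less where a joint would pass 70% of its speed; a pose out of reach is approached as far as the arm can. A call with a number of a shift or a turn outside -1 to 1 is refused whole. A call with a gripper value outside its range is refused whole. The fingers move at their own pace and stop on an object; FORCE is the grip in N (left out, the last holds). Time passes only in rows, so rows that repeat a pose let the fingers close. It gives the time, the measured TCP pose, the force, the opening and the grip force at its end, in the units of the state.
- manip.get_state(): the state, without advancing time (a new reading comes with each control period).
- manip.grab_frame(name): name is "scene" or "top"; returns a dict with "pixels" (480x640x3 uint8, red, green, blue), "intrinsics" (3x3 intrinsics, pixels), "k1" (the pictures are not rectified: a ray, as slopes to the right and down, at radius r is drawn at 1 + k1 r^2 times it, then the intrinsics apply), "rvec" (rotation vector, rad) and "tvec" (3), from world to camera coordinates, as OpenCV has them. Camera axes: x right, y down, z forward; pixel columns grow to the right and rows downward; lengths in m; the calibration is good to about 2 mm. A picture is of the moment at which its call begins. There is no depth.
- manip.finish_job(): hands the job in; it is judged then, once.
The state is a dict: "time_s": time; "q": joint angles; "joint_velocities": joint speeds; "joint_efforts": joint torques, N m; "position": TCP position; "tcp_rot": TCP orientation; "force": force on the tool from outside, world axes, zero at the start; "torque": the same for the moment, N m; "finger_gap": finger opening in m; "grasp_force": force on a finger pad.
Only numpy, scipy, OpenCV 4.12 (cv2) and the standard library are available. Lean on these libraries where they do the work, as an engineer would, in place of code of your own. Each camera call takes 0.05 s, during which the arm holds its last target. There are 200 camera calls.

## Working session

There is one attempt and no reset: what is moved stays moved. The work goes in short steps, Python scripts to look and compute and a shell command to move; the robot and the scene stay as the last step left them, time stands still between calls to the robot, and variables do not carry over. Pictures are saved under pics/ and viewed, at most 10 in all, crops included, and the job is handed in when it is done.

```bash
ls; mkdir -p pics
python3 - <<'E'
from cell import manip
import cv2
for n in("scene","top"):
    f=manip.grab_frame(n); cv2.imwrite(f"pics/{n}0.png",f["pixels"][:,:,::-1])
    print(n,f["intrinsics"],f["k1"],f["rvec"],f["tvec"])
print(manip.get_state(), manip.grip_depth)
E
```

```text
pics
scene [[519.81768845   0.         317.45988286]
 [  0.         519.81768845 240.44309187]
 [  0.           0.           1.        ]] -0.07411000568586398 [ 2.22644974  1.44667644 -0.3965149 ] [-0.25663214 -0.40185759  1.48036054]
top [[596.98827517   0.         312.26272947]
 [  0.         596.98827517 239.15812714]
 [  0.           0.           1.        ]] -0.10534220858572102 [ 2.14250988 -2.15047909  0.17815287] [-0.00141577  0.58409954  1.33220663]
{'time_s': 0.1, 'q': array([-8.05916055e+01,  7.13018822e+00,  9.46276735e+01,  1.09366468e-03,
        7.83516101e+01, -4.73205770e+00]), 'joint_velocities': array([ 0.01414438, -0.07762418, -0.15585217,  0.11682746, -0.09223031,
        0.03527687]), 'joint_efforts': array([ 8.63702953e-04, -4.24931109e+01, -3.66653860e+01, -5.06476567e-05,
        4.04287741e-03, -1.57667790e-05]), 'position': array([ 0.15868593, -0.62975383,  0.23015649]), 'tcp_rot': array([-1.79890990e+02, -1.00980646e-02,  1.41402208e+01]), 'force': array([ 0.80824259,  0.1058767 , -1.14578065]), 'torque': array([-0.01608404, -0.03063502, -0.02243477]), 'grasp_force': 0.0, 'finger_gap': 0.0856770527659893} -0.0187
```

View pics/top0.png

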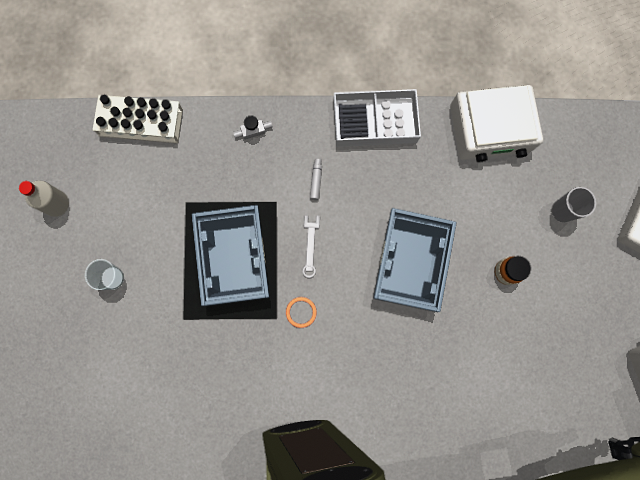

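View pics/scene0.png

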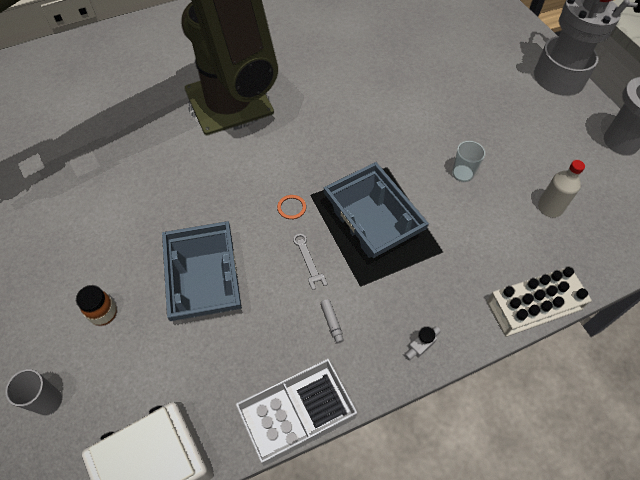

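The top view shows the base tote on the mat at about (231,256). Its wide-set columns are on the left (207,237)/(210,283), so its +x points to world +y. The tote to move is at about (416,260), with its wide-set columns on the right (445,243)/(436,285), so its +x points to world −y. The scene view agrees.

```bash
cat > h.py <<'E'
import cv2,numpy as np
from cell import manip
def cam(n):
    f=manip.grab_frame(n); return f
def ray(f,uv,z):
    K=np.array(f["intrinsics"]);uv=np.asarray(uv,float).reshape(-1,2)
    d=(uv-K[:2,2])/np.array([K[0,0],K[1,1]])
    p=d.copy()
    for _ in range(20): p=d/(1+f["k1"]*(p**2).sum(1,keepdims=True))
    R=cv2.Rodrigues(np.array(f["rvec"]))[0];t=np.array(f["tvec"]).ravel()
    c=-R.T@t; w=np.c_[p,np.ones(len(p))]@R
    return c+w*((z-c[2])/w[:,2])[:,None]
def proj(f,P):
    R=cv2.Rodrigues(np.array(f["rvec"]))[0]
    q=np.asarray(P,float).reshape(-1,3)@R.T+np.array(f["tvec"]).ravel(); p=q[:,:2]/q[:,2:]
    p=p*(1+f["k1"]*(p**2).sum(1,keepdims=True)); K=np.array(f["intrinsics"])
    return p*[K[0,0],K[1,1]]+K[:2,2]
def blue(px):
    h=cv2.cvtColor(px,cv2.COLOR_RGB2HSV); return ((h[...,0]>95)&(h[...,0]<125)&(h[...,1]>50)&(h[...,2]>60)).astype(np.uint8)*255
E
python3 - <<'E'
from h import *
f=cam("top");px=f["pixels"]
m=blue(px)
m=cv2.morphologyEx(m,cv2.MORPH_CLOSE,np.ones((5,5)))
cs,_=cv2.findContours(m,cv2.RETR_EXTERNAL,cv2.CHAIN_APPROX_NONE)
for c in cs:
    if cv2.contourArea(c)<2000: continue
    for z in(.08,.084):
        P=ray(f,c.reshape(-1,2),z)[:,:2]
        r=cv2.minAreaRect((P*1000).astype(np.float32)); print(z,cv2.boundingRect(c),r)
a=px[195:325,180:290];b=px[195:325,365:475]
cv2.imwrite("pics/crop.png",cv2.resize(np.hstack([a,b])[:,:,::-1],None,fx=3.6,fy=3.6,interpolation=cv2.INTER_CUBIC))
R=cv2.Rodrigues(f["rvec"])[0];print(-R.T@f["tvec"])
E
```

```text
0.08 (374, 209, 82, 103) ((532.0948486328125, -234.2294921875), (151.0119171142578, 209.1927490234375), 77.51890563964844)
0.084 (374, 209, 82, 103) ((531.6139526367188, -233.48480224609375), (150.556396484375, 208.5617218017578), 77.51890563964844)
0.08 (192, 205, 77, 101) ((544.8687133789062, 182.96221923828125), (212.01959228515625, 151.6530303955078), 7.357152462005615)
0.084 (192, 205, 77, 101) ((544.349365234375, 182.44845581054688), (211.38003540039062, 151.195556640625), 7.357151985168457)
[0.37268788 0.01264059 1.40602018]
```

View pics/crop.png

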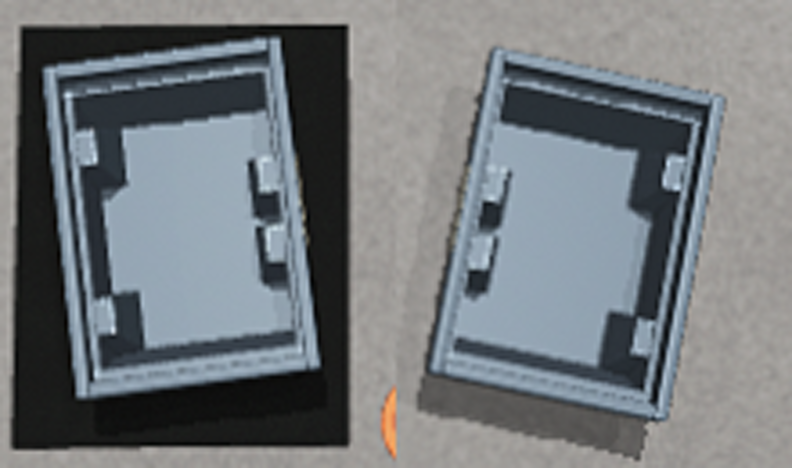

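The crop shows rim outlines of 151×209 mm (tote) and 151×211 mm (base), which match the given sizes. The columns confirm the orientations: tote x axis at −102.5°, base x axis at +97.4°.

```bash
cat >> h.py <<'E'
from scipy.spatial.transform import Rotation as Ro
def rel(p,yaw,rp=(180,0),cmd=None):
    """scaled shift and turn from the present pose (or cmd=(pos,rpy)) to p, yaw"""
    s=manip.get_state(); pos,rpy=(s["position"],s["tcp_rot"]) if cmd is None else cmd
    A=Ro.from_euler("xyz",rpy,degrees=True);B=Ro.from_euler("xyz",[rp[0],rp[1],yaw],degrees=True)
    d=A.inv().apply(np.asarray(p)-pos)/.6; w=(A.inv()*B).as_rotvec(degrees=True)/45
    print("shift",d.round(4),"turn",w.round(4))
E
python3 - <<'E'
from h import *
x=np.array([np.cos(np.radians(-102.5)),np.sin(np.radians(-102.5))]);g=np.array([.532,-.2345])+.071*x;print(g)
rel([g[0],g[1],.16],-12.5,cmd=([.159,-.63,.231],[180,0,14.14]))
E
```

```text
[ 0.51663279 -0.30381702]
shift [ 0.7108 -0.3816  0.1183] turn [ 0.    -0.     0.592]
```

```bash
python3 -m jog '[[0.3,[0.07,-0.038,0],[0,0,0.06]],[0.5,[0.16,-0.085,0.02],[0,0,0.13]],[0.5,[0.25,-0.134,0.03],[0,0,0.2]],[0.5,[0.34,-0.183,0.04],[0,0,0.28]],[0.5,[0.43,-0.231,0.06],[0,0,0.36]],[0.5,[0.52,-0.279,0.08],[0,0,0.43]],[0.5,[0.6,-0.322,0.1],[0,0,0.5]],[0.5,[0.67,-0.36,0.11],[0,0,0.56]],[0.5,[0.711,-0.382,0.118],[0,0,0.592]],[0.5,[0.711,-0.382,0.118],[0,0,0.592]]]' 60
python3 - <<'E'
from h import *
s=manip.get_state();print(s["position"],s["tcp_rot"],s["finger_gap"],s["q"])
f=cam("top");cv2.imwrite("pics/top1.png",cv2.resize(f["pixels"][180:330,340:500,::-1],None,fx=4,fy=4,interpolation=cv2.INTER_CUBIC))
f=cam("scene");cv2.imwrite("pics/sc1.png",cv2.resize(f["pixels"][120:340,60:360,::-1],None,fx=2.6,fy=2.6,interpolation=cv2.INTER_CUBIC))
# tote via scene camera as independent check
m=cv2.morphologyEx(blue(f["pixels"]),cv2.MORPH_CLOSE,np.ones((5,5)))
E
```

```text
time_s: 1.4
position: [0.5171, -0.3021, 0.1595]
tcp_rot: [-180.0, 0.1, -12.3]
force: [-0.5, 0.4, 0.1]
finger_gap: 0.0425
grasp_force: 0.0
[ 0.51706765 -0.30212947  0.15951417] [-1.79959324e+02  9.18156684e-02 -1.23127342e+01] 0.04249516674025402 [-3.54339167e+01  3.92656145e+00  1.05056074e+02  1.43144807e-03
  7.11177780e+01  6.68783856e+01]
```

View pics/sc1.png

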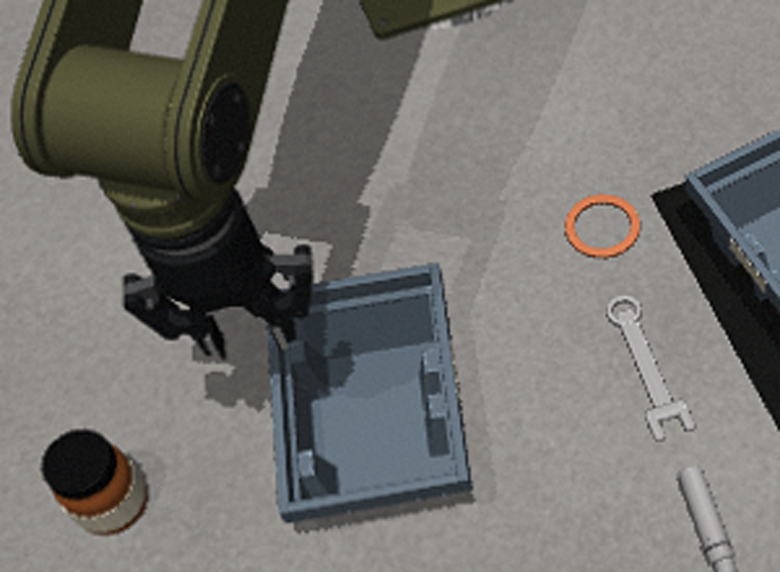

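The scene crop shows the open fingers at about (215,350) and (282,335), either side of the wide-set rim, with the jar clear on the left. Next I descend and close.

```bash
python3 -m jog '[[0.5,[0,0,0.04],[0,0,0]],[0.5,[0,0,0.09],[0,0,0]],[0.5,[0,0,0.13],[0,0,0]],[0.5,[0,0,0.155],[0,0,0]],[0.5,[0,0,0.164],[0,0,0]],[0.5,[0,0,0.164],[0,0,0]]]'
python3 - <<'E'
from h import *
f=cam("scene");cv2.imwrite("pics/sc2.png",cv2.resize(f["pixels"][180:340,120:280,::-1],None,fx=3.7,fy=3.7,interpolation=cv2.INTER_CUBIC))
E
```

```text
time_s: 2.25
position: [0.5165, -0.3043, 0.0625]
tcp_rot: [180.0, -0.0, -12.5]
force: [-0.4, 0.2, 0.0]
finger_gap: 0.0429
grasp_force: 0.0
```

View pics/sc2.png

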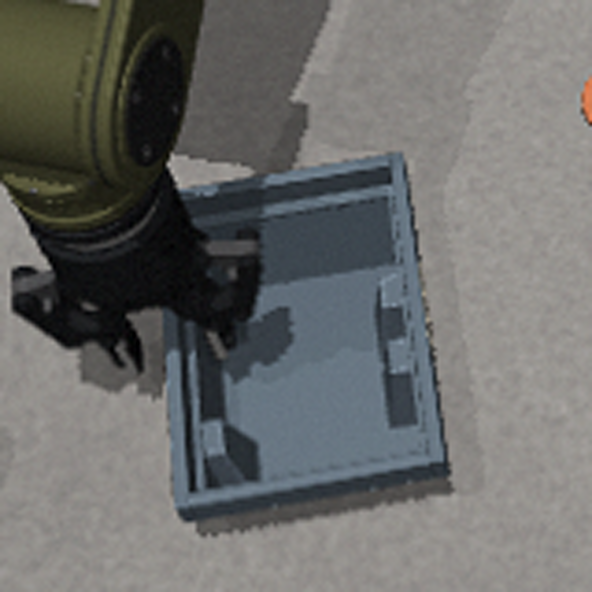

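The rim at (178,350) lies midway between the fingertips at (135,360) and (230,350). Closing.

```bash
python3 -m jog '[[0.7,[0,0,0],[0,0,0]],[0.85,[0,0,0],[0,0,0]],[1,[0,0,0],[0,0,0]],[1,[0,0,0],[0,0,0]],[1,[0,0,0],[0,0,0]],[1,[0,0,0],[0,0,0]]]' 60
```

```text
time_s: 3.05
position: [0.5168, -0.3042, 0.0629]
tcp_rot: [180.0, -0.1, -12.5]
force: [-1.1, -0.6, 6.2]
finger_gap: 0.0073
grasp_force: 60.7
```

```bash
python3 -m jog '[[1,[0,0,-0.005],[0,0,0]],[1,[0,0,-0.015],[0,0,0]],[1,[0,0,-0.03],[0,0,0]],[1,[0,0,-0.05],[0,0,0]],[1,[0,0,-0.05],[0,0,0]]]' 60
python3 - <<'E'
from h import *
s=manip.get_state();print(s["torque"],s["force"])
f=cam("scene");cv2.imwrite("pics/sc3.png",cv2.resize(f["pixels"][180:340,120:280,::-1],None,fx=3.7,fy=3.7,interpolation=cv2.INTER_CUBIC))
E
```

```text
time_s: 3.68
position: [0.5175, -0.3045, 0.0941]
tcp_rot: [179.9, -0.2, -12.5]
force: [-0.1, 0.1, -2.6]
finger_gap: 0.0072
grasp_force: 59.6
[-0.18945158  0.06141341  0.01389547] [-0.12407913  0.1014617  -2.61390492]
```

View pics/sc3.png

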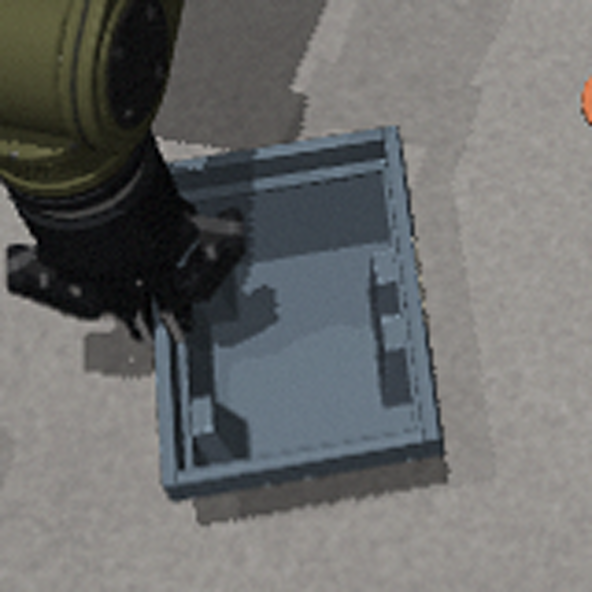

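The tote is lifted level: the wrist force is about −2.6 N and the tote in the crop has risen. Now I raise it, then turn and carry it in 40° steps.

```bash
python3 -m jog '[[1,[0,0,-0.03],[0,0,0]],[1,[0,0,-0.08],[0,0,0]],[1,[0,0,-0.14],[0,0,0]],[1,[0,0,-0.2],[0,0,0]],[1,[0,0,-0.235],[0,0,0]],[1,[0,0,-0.25],[0,0,0]],[1,[0,0,-0.25],[0,0,0]]]'
python3 -m jog '[[1,[-0.001,-0.009,0],[0,0,-0.04]],[1,[-0.003,-0.023,0],[0,0,-0.11]],[1,[-0.006,-0.042,0],[0,0,-0.2]],[1,[-0.01,-0.063,0],[0,0,-0.3]],[1,[-0.014,-0.084,0],[0,0,-0.4]],[1,[-0.018,-0.104,0],[0,0,-0.5]],[1,[-0.022,-0.124,0],[0,0,-0.6]],[1,[-0.026,-0.144,0],[0,0,-0.7]],[1,[-0.03,-0.164,0],[0,0,-0.8]],[1,[-0.034,-0.183,0],[0,0,-0.889]]]'
python3 -m jog '[[1,[0.009,-0.016,0],[0,0,-0.09]],[1,[0.018,-0.032,0],[0,0,-0.18]],[1,[0.027,-0.049,0],[0,0,-0.27]],[1,[0.036,-0.065,0],[0,0,-0.36]],[1,[0.045,-0.081,0],[0,0,-0.45]],[1,[0.054,-0.097,0],[0,0,-0.54]],[1,[0.063,-0.113,0],[0,0,-0.63]],[1,[0.073,-0.13,0],[0,0,-0.72]],[1,[0.082,-0.146,0],[0,0,-0.81]],[1,[0.091,-0.162,0],[0,0,-0.889]]]'
python3 -m jog '[[1,[0.017,-0.007,0],[0,0,-0.09]],[1,[0.035,-0.013,0],[0,0,-0.18]],[1,[0.052,-0.02,0],[0,0,-0.27]],[1,[0.07,-0.026,0],[0,0,-0.36]],[1,[0.087,-0.033,0],[0,0,-0.45]],[1,[0.104,-0.039,0],[0,0,-0.54]],[1,[0.122,-0.046,0],[0,0,-0.63]],[1,[0.139,-0.052,0],[0,0,-0.72]],[1,[0.157,-0.059,0],[0,0,-0.81]],[1,[0.174,-0.065,0],[0,0,-0.889]]]'
```

```text
time_s: 4.6
position: [0.5164, -0.3037, 0.2419]
tcp_rot: [-180.0, 0.0, -12.5]
force: [-0.2, 0.3, -2.7]
finger_gap: 0.0074
grasp_force: 59.6
time_s: 5.85
position: [0.5197, -0.1911, 0.2403]
tcp_rot: [-179.9, 0.1, 27.7]
force: [-0.1, -0.6, -2.1]
finger_gap: 0.0073
grasp_force: 59.6
time_s: 7.1
position: [0.5231, -0.0799, 0.2404]
tcp_rot: [-179.8, -0.0, 67.7]
force: [-0.1, -0.2, -2.7]
finger_gap: 0.0076
grasp_force: 59.6
time_s: 8.35
position: [0.5269, 0.0314, 0.2404]
tcp_rot: [-179.9, -0.1, 107.7]
force: [-0.3, 0.3, -2.6]
finger_gap: 0.0076
grasp_force: 59.6
```

```bash
python3 -m jog '[[1,[0.017,0.006,0],[0,0,-0.09]],[1,[0.035,0.012,0],[0,0,-0.18]],[1,[0.052,0.018,0],[0,0,-0.27]],[1,[0.07,0.025,0],[0,0,-0.36]],[1,[0.087,0.031,0],[0,0,-0.45]],[1,[0.105,0.037,0],[0,0,-0.54]],[1,[0.122,0.043,0],[0,0,-0.63]],[1,[0.14,0.05,0],[0,0,-0.72]],[1,[0.157,0.056,0],[0,0,-0.81]],[1,[0.175,0.062,0],[0,0,-0.889]]]'
python3 -m jog '[[1,[0.009,0.016,0],[0,0,-0.09]],[1,[0.019,0.032,0],[0,0,-0.18]],[1,[0.028,0.048,0],[0,0,-0.27]],[1,[0.038,0.064,0],[0,0,-0.36]],[1,[0.047,0.08,0],[0,0,-0.45]],[1,[0.057,0.096,0],[0,0,-0.55]],[1,[0.066,0.112,0],[0,0,-0.65]],[1,[0.078,0.134,0],[0,0,-0.75]],[1,[0.088,0.15,0],[0,0,-0.84]],[1,[0.0945,0.16,0],[0,0,-0.886]]]'
python3 - <<'E'
from h import *
for n in("top","scene"):
    f=cam(n);cv2.imwrite(f"pics/{n}4.png",f["pixels"][:,:,::-1])
    np.save(n+"4.npy",f["pixels"])
s=manip.get_state();print(s["position"],s["tcp_rot"],s["q"])
a=cv2.imread("pics/top4.png")[180:340,150:310];b=cv2.imread("pics/scene4.png")[90:280,280:470]
cv2.imwrite("pics/c4.png",np.hstack([cv2.resize(a,(400,400)),cv2.resize(b,(400,400))]))
E
```

```text
time_s: 9.6
position: [0.5307, 0.1426, 0.2403]
tcp_rot: [-179.9, -0.2, 147.7]
force: [0.6, -0.1, -3.3]
finger_gap: 0.0075
grasp_force: 59.6
time_s: 10.85
position: [0.5344, 0.2539, 0.2404]
tcp_rot: [-180.0, -0.2, -172.5]
force: [-0.0, -1.3, -2.0]
finger_gap: 0.0073
grasp_force: 59.6
[0.53466693 0.25391124 0.24097882] [ 1.79999755e+02 -1.13307397e-01 -1.72543179e+02] [ 2.01954426e+01 -4.59493198e-01  1.01507862e+02  2.56901720e-02
  7.90620969e+01 -7.72662772e+01]
```

View pics/c4.png

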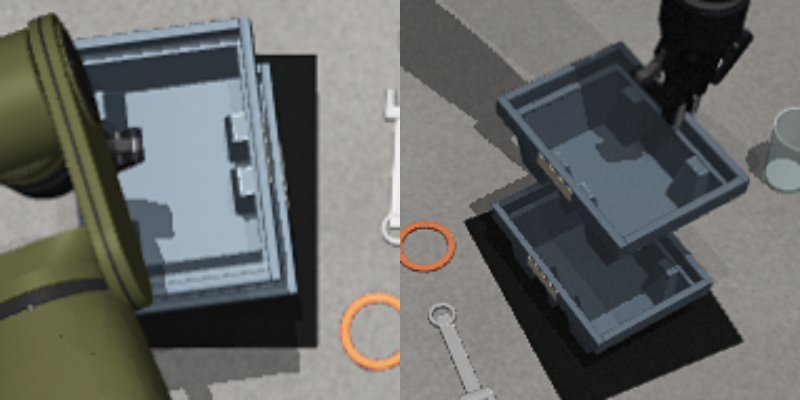

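The held tote is above the base the right way round: its close-set columns and white card are over the base's card side at (545,190)/(545,275) in the right panel. I lower it to just above the base rim and measure the relative offset there.

```bash
python3 -m jog '[[1,[-0.001,0,0.02],[0,0,0]],[1,[-0.0017,0,0.06],[0,0,0]],[1,[-0.0017,0,0.1],[0,0,0]],[1,[-0.0017,0,0.13],[0,0,0]],[1,[-0.0017,0,0.143],[0,0,0]],[1,[-0.0017,0,0.146],[0,0,0]],[1,[-0.0017,0,0.146],[0,0,0]]]'
python3 - <<'E'
from h import *
s=manip.get_state();t=s["position"];print(t,s["tcp_rot"])
F={n:cam(n) for n in("top","scene")}
np.save("F.npy",F,allow_pickle=True)
a=F["top"]["pixels"][190:310,200:290,::-1];b=F["scene"]["pixels"][120:270,310:450,::-1]
a=cv2.resize(a,(450,600),interpolation=cv2.INTER_CUBIC);b=cv2.resize(b,(350,375),interpolation=cv2.INTER_CUBIC)
cv2.imwrite("pics/c5.png",np.hstack([a,np.vstack([b,np.zeros((225,350,3),np.uint8)])]))
# predicted rim corners
def pred(o,ang,z):
    c,s_=np.cos(ang),np.sin(ang);R=np.array([[c,-s_],[s_,c]])
    return np.c_[(R@np.array([[75.5,105],[-75.5,105],[-75.5,-105],[75.5,-105]]).T/1000).T+o,np.full(4,z)]
ang=np.radians(s["tcp_rot"][2]-90);o=t[:2]-.071*np.array([np.cos(ang),np.sin(ang)])
print(np.degrees(ang),o)
for nm,P in(("tote",pred(o,ang,t[2]+.0171)),("base",pred([.5448,.1835],np.radians(97.36),.084))):
    print(nm,"topcrop",((proj(F["top"],P)-[200,190])*5).round(),"scenecrop",((proj(F["scene"],P)-[310,120])*2.5+[450,0]).round())
E
```

```text
time_s: 11.82
position: [0.5369, 0.2536, 0.1554]
tcp_rot: [180.0, 0.1, -172.6]
force: [1.8, -0.0, -1.9]
finger_gap: 0.0075
grasp_force: 59.7
[0.53689057 0.25363175 0.15540261] [ 1.79982561e+02  8.14687651e-02 -1.72615622e+02]
-262.6156221881971 [0.54601586 0.18322061]
tote topcrop [[-35. 564.]
 [328. 516.]
 [268.  24.]
 [-86.  70.]] scenecrop [[626.  41.]
 [486. 107.]
 [623. 280.]
 [769. 202.]]
base topcrop [[  2. 576.]
 [340. 532.]
 [284.  71.]
 [-47. 114.]] scenecrop [[616. 103.]
 [484. 167.]
 [611. 333.]
 [749. 258.]]
```

View pics/c5.png

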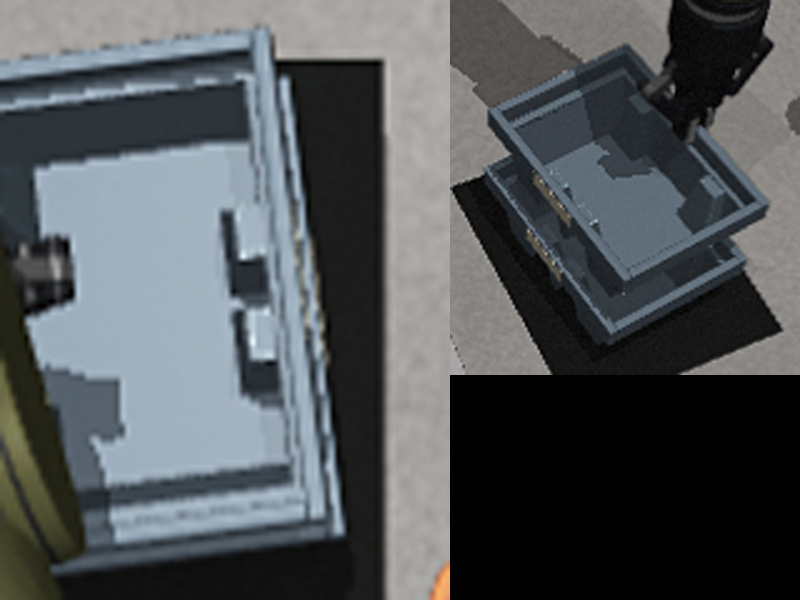

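Both panels match prediction within a pixel. The held tote's right corners are at (270,25)/(323,517) against (288,76)/(344,533) for the base, so the tote sits about 1.5 mm too far in +x and 0.8 mm too far in +y. I correct that and lower it, watching the force.

```bash
python3 -m jog '[[1,[0.0026,-0.001,0],[0,0,0]],[1,[0.0026,-0.001,0.01],[0,0,0]],[1,[0.0026,-0.001,0.02],[0,0,0]],[1,[0.0026,-0.001,0.03],[0,0,0]],[1,[0.0026,-0.001,0.04],[0,0,0]],[1,[0.0026,-0.001,0.045],[0,0,0]]]'
python3 -m jog '[[1,[0,0,0.005],[0,0,0]],[1,[0,0,0.01],[0,0,0]],[1,[0,0,0.015],[0,0,0]],[1,[0,0,0.018],[0,0,0]],[1,[0,0,0.018],[0,0,0]]]'
```

```text
time_s: 12.68
position: [0.5346, 0.2526, 0.1268]
tcp_rot: [-180.0, -0.1, -172.6]
force: [-0.1, -0.0, -1.7]
finger_gap: 0.0076
grasp_force: 59.6
time_s: 13.3
position: [0.5348, 0.2526, 0.1166]
tcp_rot: [-180.0, -0.0, -172.6]
force: [0.3, -1.4, -2.9]
finger_gap: 0.0075
grasp_force: 59.6
```

```bash
python3 -m jog '[[1,[0,0,0.004],[0,0,0]],[1,[0,0,0.008],[0,0,0]],[1,[0,0,0.01],[0,0,0]],[1,[0,0,0.01],[0,0,0]]]'
python3 -m jog '[[1,[0,0,0.003],[0,0,0]],[1,[0,0,0.006],[0,0,0]],[1,[0,0,0.008],[0,0,0]],[1,[0,0,0.008],[0,0,0]]]'
```

```text
time_s: 13.8
position: [0.5348, 0.2525, 0.1105]
tcp_rot: [-180.0, -0.0, -172.6]
force: [-0.2, -1.0, -3.2]
finger_gap: 0.0075
grasp_force: 59.6
time_s: 14.3
position: [0.5349, 0.2526, 0.1058]
tcp_rot: [-180.0, -0.0, -172.6]
force: [0.6, -1.2, -1.9]
finger_gap: 0.0075
grasp_force: 59.6
```

```bash
python3 -m jog '[[1,[0,0,0.002],[0,0,0]],[1,[0,0,0.004],[0,0,0]],[1,[0,0,0.005],[0,0,0]],[1,[0,0,0.005],[0,0,0]]]'
python3 -m jog '[[1,[0,0,0.001],[0,0,0]],[1,[0,0,0.002],[0,0,0]],[1,[0,0,0.003],[0,0,0]],[1,[0,0,0.003],[0,0,0]]]'
```

```text
time_s: 14.8
position: [0.5348, 0.2527, 0.1029]
tcp_rot: [180.0, -0.0, -172.6]
force: [0.0, -1.5, -1.8]
finger_gap: 0.0072
grasp_force: 59.7
time_s: 15.3
position: [0.5349, 0.2528, 0.1012]
tcp_rot: [180.0, 0.0, -172.6]
force: [-0.5, -1.9, -0.3]
finger_gap: 0.0075
grasp_force: 59.9
```

Weight has transferred: the vertical force is near 0 at h ≈ 34 mm, the expected wedge height. Release, rise, shut, and move over the floor middle.

```bash
python3 -m jog '[[0.85,[0,0,0],[0,0,0]],[0.65,[0,0,0],[0,0,0]],[0.5,[0,0,0],[0,0,0]],[0.5,[0,0,0],[0,0,0]],[0.5,[0,0,-0.02],[0,0,0]],[0.5,[0,0,-0.05],[0,0,0]],[0.5,[0,0,-0.08],[0,0,0]],[0.5,[0,0,-0.1],[0,0,0]],[0.8,[0,0,-0.1],[0,0,0]],[1,[0,0,-0.1],[0,0,0]]]' 40
python3 - <<'E'
from h import *
s=manip.get_state();print(s["position"],s["force"])
rel([.5442,.1825,s["position"][2]],s["tcp_rot"][2])
f=cam("scene");m=f["pixels"][110:270,300:460,::-1];f2=cam("top")["pixels"][185:325,175:295,::-1]
cv2.imwrite("pics/c6.png",np.hstack([cv2.resize(m,(400,400)),cv2.resize(f2,(343,400))]))
E
```

```text
time_s: 16.55
position: [0.5345, 0.2525, 0.1606]
tcp_rot: [-180.0, -0.0, -172.6]
force: [0.2, -0.1, -0.3]
finger_gap: 0.0069
grasp_force: 0.0
[0.53451438 0.25254878 0.16063758] [ 0.17302595 -0.12593958 -0.34652785]
shift [-0.001  -0.1179  0.    ] turn [-0.0003 -0.0011  0.    ]
```

View pics/c6.png

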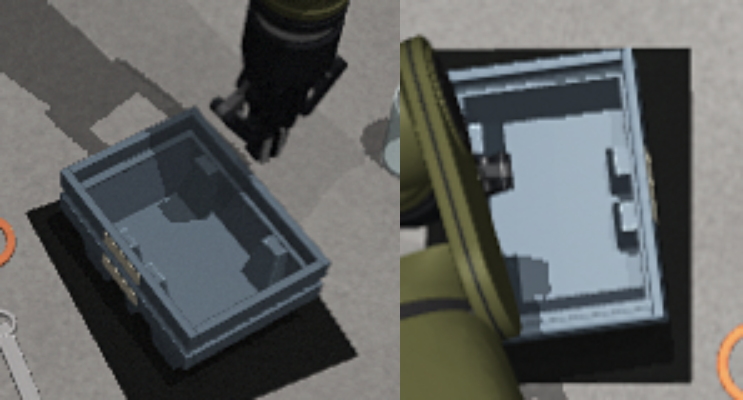

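The tote sits nested and even in the base with a uniform gap all round, the fingers clear at (265,150). Now I go to the floor middle.

```bash
python3 -m jog '[[1,[0,-0.03,0],[0,0,0]],[1,[0,-0.07,0],[0,0,0]],[1,[-0.001,-0.1,0],[0,0,0]],[1,[-0.001,-0.118,0],[0,0,0]],[1,[-0.001,-0.118,0.02],[0,0,0]],[1,[-0.001,-0.118,0.07],[0,0,0]],[1,[-0.001,-0.118,0.12],[0,0,0]],[1,[-0.001,-0.118,0.16],[0,0,0]],[1,[-0.001,-0.118,0.178],[0,0,0]],[1,[-0.001,-0.118,0.178],[0,0,0]]]'
python3 -m jog '[[1,[0,0,0.003],[0,0,0]],[1,[0,0,0.006],[0,0,0]],[1,[0,0,0.006],[0,0,0]]]'
```

```text
time_s: 17.9
position: [0.5438, 0.1827, 0.0532]
tcp_rot: [-180.0, -0.1, -172.6]
force: [0.6, 1.0, 0.6]
finger_gap: 0.0
grasp_force: 0.0
time_s: 18.27
position: [0.5449, 0.1826, 0.0513]
tcp_rot: [180.0, 0.1, -172.6]
force: [-0.1, 0.1, -0.8]
finger_gap: -0.0001
grasp_force: 0.0
```

```bash
python3 -m jog '[[1,[0,0,0.003],[0,0,0]],[1,[0,0,0.006],[0,0,0]],[1,[0,0,0.009],[0,0,0]],[1,[0,0,0.01],[0,0,0]],[1,[0,0,0.01],[0,0,0]]]'
python3 -m jog '[[1,[0,0,0.001],[0,0,0]],[1,[0,0,0.002],[0,0,0]],[1,[0,0,0.003],[0,0,0]],[1,[0,0,0.003],[0,0,0]]]'
```

```text
time_s: 18.9
position: [0.5445, 0.1826, 0.0446]
tcp_rot: [180.0, -0.0, -172.6]
force: [0.1, -0.1, -0.3]
finger_gap: -0.0003
grasp_force: 0.0
time_s: 19.4
position: [0.5445, 0.1826, 0.0428]
tcp_rot: [180.0, -0.0, -172.6]
force: [-0.2, 0.3, 0.7]
finger_gap: -0.0002
grasp_force: 0.0
```

```bash
python3 -m jog '[[1,[0,0,0.001],[0,0,0]],[1,[0,0,0.002],[0,0,0]],[1,[0,0,0.002],[0,0,0]]]'
```

```text
time_s: 19.77
position: [0.5445, 0.1825, 0.0416]
tcp_rot: [-180.0, -0.0, -172.6]
force: [0.1, 0.6, -0.1]
finger_gap: -0.0001
grasp_force: 0.0
```

```bash
python3 -m jog '[[1,[0,0,0.001],[0,0,0]],[1,[0,0,0.001],[0,0,0]]]';python3 -m jog '[[1,[0,0,0.001],[0,0,0]],[1,[0,0,0.001],[0,0,0]]]'
```

```text
time_s: 20.02
position: [0.5446, 0.1826, 0.0413]
tcp_rot: [180.0, 0.0, -172.6]
force: [-0.5, 0.0, 2.6]
finger_gap: 0.0002
grasp_force: 0.8
time_s: 20.27
position: [0.5447, 0.1826, 0.041]
tcp_rot: [-180.0, 0.0, -172.6]
force: [-1.2, -0.1, 5.6]
finger_gap: 0.0001
grasp_force: 2.6
```

```bash
python3 -m jog '[[1,[0,0,0.001],[0,0,0]],[1,[0,0,0.001],[0,0,0]]]';python3 -m jog '[[1,[0,0,0.001],[0,0,0]],[1,[0,0,0.001],[0,0,0]]]';python3 -m jog '[[1,[0,0,0.001],[0,0,0]],[1,[0,0,0.001],[0,0,0]]]'
```

```text
time_s: 20.52
position: [0.5448, 0.1826, 0.0407]
tcp_rot: [180.0, 0.0, -172.6]
force: [-3.3, -1.0, 6.8]
finger_gap: -0.0
grasp_force: 3.3
time_s: 20.78
position: [0.545, 0.1826, 0.0403]
tcp_rot: [180.0, 0.0, -172.6]
force: [-3.2, -1.4, 7.0]
finger_gap: -0.0001
grasp_force: 3.6
time_s: 21.02
position: [0.5452, 0.1826, 0.0399]
tcp_rot: [180.0, 0.1, -172.6]
force: [-2.4, -0.2, 7.8]
finger_gap: 0.0002
grasp_force: 3.8
```

```bash
python3 -m jog '[[1,[0,0,0.001],[0,0,0]],[1,[0,0,0.001],[0,0,0]],[1,[0,0,0.002],[0,0,0]],[1,[0,0,0.002],[0,0,0]]]';python3 -m jog '[[1,[0,0,0.001],[0,0,0]],[1,[0,0,0.001],[0,0,0]],[1,[0,0,0.002],[0,0,0]],[1,[0,0,0.002],[0,0,0]]]';python3 -m jog '[[1,[0,0,0.001],[0,0,0]],[1,[0,0,0.001],[0,0,0]],[1,[0,0,0.002],[0,0,0]],[1,[0,0,0.002],[0,0,0]]]'
```

```text
time_s: 21.52
position: [0.5454, 0.1827, 0.0389]
tcp_rot: [180.0, 0.1, -172.6]
force: [-3.2, -0.6, 7.8]
finger_gap: -0.0001
grasp_force: 4.2
time_s: 22.02
position: [0.5457, 0.1827, 0.038]
tcp_rot: [180.0, 0.1, -172.6]
force: [-2.0, -0.5, 9.2]
finger_gap: 0.0002
grasp_force: 4.5
time_s: 22.52
position: [0.5459, 0.1828, 0.037]
tcp_rot: [180.0, 0.2, -172.6]
force: [-2.6, -1.3, 9.7]
finger_gap: -0.0004
grasp_force: 4.8
```

```bash
python3 -m jog '[[1,[0.001,0,0.001],[0,0,0]],[1,[0.001,0,0.001],[0,0,0]],[1,[0.002,0,0.002],[0,0,0]],[1,[0.002,0,0.002],[0,0,0]]]';python3 -m jog '[[1,[0,0,0.001],[0,0,0]],[1,[0,0,0.001],[0,0,0]],[1,[0.001,0,0.002],[0,0,0]],[1,[0.001,0,0.002],[0,0,0]]]';python3 -m jog '[[1,[0,0,0.001],[0,0,0]],[1,[0,0,0.001],[0,0,0]],[1,[0.0005,0,0.002],[0,0,0]],[1,[0.0005,0,0.002],[0,0,0]]]'
```

```text
time_s: 23.02
position: [0.5459, 0.1828, 0.0366]
tcp_rot: [180.0, 0.3, -172.6]
force: [0.4, -1.5, 9.7]
finger_gap: 0.0001
grasp_force: 5.1
time_s: 23.52
position: [0.546, 0.1828, 0.0358]
tcp_rot: [180.0, 0.4, -172.6]
force: [1.0, -0.1, 11.0]
finger_gap: 0.0
grasp_force: 5.3
time_s: 24.02
position: [0.546, 0.1828, 0.0349]
tcp_rot: [180.0, 0.4, -172.6]
force: [0.5, -0.3, 11.2]
finger_gap: 0.0002
grasp_force: 5.7
```

```bash
python3 -m jog '[[1,[0,0,0.001],[0,0,0]],[1,[0,0,0.001],[0,0,0]],[1,[0.0005,0,0.002],[0,0,0]],[1,[0.0005,0,0.002],[0,0,0]],[1,[0.0005,0,0.003],[0,0,0]],[1,[0.0005,0,0.003],[0,0,0]]]';python3 -m jog '[[1,[0,0,0.001],[0,0,0]],[1,[0,0,0.001],[0,0,0]],[1,[0.0005,0,0.002],[0,0,0]],[1,[0.0005,0,0.002],[0,0,0]]]'
```

```text
time_s: 24.78
position: [0.5459, 0.1828, 0.0334]
tcp_rot: [180.0, 0.5, -172.6]
force: [1.3, -0.3, 12.9]
finger_gap: -0.0003
grasp_force: 6.2
time_s: 25.28
position: [0.5459, 0.1828, 0.0324]
tcp_rot: [180.0, 0.5, -172.6]
force: [-0.3, -0.8, 13.0]
finger_gap: -0.0001
grasp_force: 6.4
```

```bash
python3 -m jog '[[1,[0,0,0.001],[0,0,0]],[1,[0,0,0.001],[0,0,0]]]';python3 -m jog '[[1,[0,0,0.001],[0,0,0]],[1,[0,0,0.001],[0,0,0]]]'
```

```text
time_s: 25.52
position: [0.5459, 0.1828, 0.0318]
tcp_rot: [180.0, 0.5, -172.6]
force: [0.2, -1.3, 12.4]
finger_gap: -0.0003
grasp_force: 6.6
time_s: 25.78
position: [0.5459, 0.1828, 0.0313]
tcp_rot: [180.0, 0.5, -172.6]
force: [-0.2, -1.7, 13.5]
finger_gap: 0.0003
grasp_force: 6.7
```

```bash
python3 -m jog '[[1,[0,0,0.001],[0,0,0]],[1,[0,0,0.001],[0,0,0]]]';python3 -m jog '[[1,[0,0,0.001],[0,0,0]],[1,[0,0,0.001],[0,0,0]]]';python3 -m jog '[[1,[0,0,0.001],[0,0,0]],[1,[0,0,0.001],[0,0,0]]]'
```

```text
time_s: 26.02
position: [0.5459, 0.1828, 0.0308]
tcp_rot: [180.0, 0.5, -172.6]
force: [0.1, -0.6, 13.3]
finger_gap: 0.0002
grasp_force: 6.9
time_s: 26.28
position: [0.5459, 0.1828, 0.0302]
tcp_rot: [180.0, 0.5, -172.6]
force: [-0.1, -1.3, 14.0]
finger_gap: 0.0001
grasp_force: 7.1
time_s: 26.52
position: [0.5459, 0.1828, 0.0301]
tcp_rot: [180.0, 0.5, -172.6]
force: [-1.0, -2.0, 16.7]
finger_gap: 0.0001
grasp_force: 8.7
```

```bash
python3 -m jog '[[1,[0,0,0.001],[0,0,0]],[1,[0,0,0.001],[0,0,0]]]';python3 -m jog '[[1,[0,0,0.001],[0,0,0]],[1,[0,0,0.001],[0,0,0]],[1,[0,0,0.001],[0,0,0]],[1,[0,0,0.001],[0,0,0]]]'
```

```text
time_s: 26.78
position: [0.546, 0.1829, 0.0301]
tcp_rot: [180.0, 0.5, -172.6]
force: [-3.4, -2.0, 20.1]
finger_gap: 0.0
grasp_force: 10.4
time_s: 27.28
position: [0.546, 0.1829, 0.0301]
tcp_rot: [180.0, 0.5, -172.6]
force: [-4.4, -4.0, 24.4]
finger_gap: -0.0001
grasp_force: 12.0
```

There is a hard stop at z = 0.0301 (0.030 expected for home), with a peak of 24 N. I retreat and check.

```bash
python3 -m jog '[[1,[0,0,-0.006],[0,0,0]],[1,[0,0,-0.02],[0,0,0]],[1,[0,0,-0.06],[0,0,0]],[1,[0,0,-0.13],[0,0,0]],[1,[0,0,-0.21],[0,0,0]],[1,[0,0,-0.28],[0,0,0]],[1,[0,-0.05,-0.3],[0,0,0]],[1,[0,-0.13,-0.3],[0,0,0]],[1,[0,-0.23,-0.3],[0,0,0]],[1,[0,-0.33,-0.3],[0,0,0]]]'
python3 -m jog '[[1,[0,-0.1,0],[0,0,0]],[1,[0,-0.18,0],[0,0,0]],[1,[0,-0.2,0],[0,0,0]],[1,[0,-0.2,0],[0,0,0]]]'
python3 - <<'E'
from h import *
f=cam("top");px=f["pixels"]
m=cv2.morphologyEx(blue(px),cv2.MORPH_CLOSE,np.ones((5,5)))
cs,_=cv2.findContours(m,cv2.RETR_EXTERNAL,cv2.CHAIN_APPROX_NONE)
for c in cs:
    if cv2.contourArea(c)<2000: continue
    P=ray(f,c.reshape(-1,2),.107)[:,:2];print(cv2.minAreaRect((P*1000).astype(np.float32)))
b=cam("scene")["pixels"][110:290,280:460,::-1]
a=px[180:330,80:330,::-1]
cv2.imwrite("pics/c7.png",np.hstack([cv2.resize(b,(450,450),interpolation=cv2.INTER_CUBIC),np.vstack([cv2.resize(a,(350,210)),np.zeros((240,350,3),np.uint8)])]))
E
```

```text
time_s: 28.52
position: [0.5668, -0.0155, 0.2036]
tcp_rot: [180.0, -0.1, -172.6]
force: [0.8, 0.6, -0.1]
finger_gap: -0.0001
grasp_force: 0.0
time_s: 29.02
position: [0.5824, -0.1333, 0.2035]
tcp_rot: [179.9, -0.1, -172.7]
force: [-0.7, 1.0, -0.3]
finger_gap: 0.0
grasp_force: 0.0
((544.5220336914062, 182.70571899414062), (214.2865447998047, 152.30613708496094), 7.41845178604126)
```

View pics/c7.png

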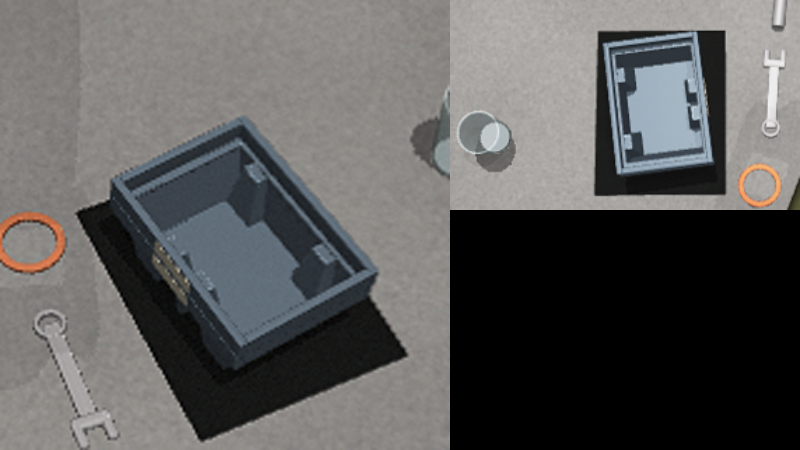

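The picture shows the two rims closed up, with no dark gap along the near sides (115,200)–(240,355)–(377,275). The base is on its mat and the spanner, gasket and beaker are undisturbed. One numeric check of the rim's levelness at the corners before handing in.

Run:
```python
from h import *
f=cam("scene")
a=np.radians(97.4);R=np.array([[np.cos(a),-np.sin(a)],[np.sin(a),np.cos(a)]])
c=(R@np.array([[75.5,105],[-75.5,105],[-75.5,-105],[75.5,-105]]).T/1000).T+[.5445,.1827]
for z in(.107,.112): print(z,((proj(f,np.c_[c,np.full(4,z)])-[280,110])*2.5).round(1).tolist())
```

```text
0.107 [[242.5, 112.1], [108.3, 177.0], [238.3, 345.1], [378.1, 268.6]]
0.112 [[243.1, 108.7], [108.4, 173.7], [238.9, 342.1], [379.2, 265.4]]
```

All four observed corners, (243,116), (111,178), (240,346) and (377,268), match a level rim at z = 0.107, with none raised. Handing in.

```bash
python3 -c "
from cell import manip
print(manip.finish_job())"
```

```text
the job is handed in; nothing more can be done
None
```

The tote was turned half a turn, nested inside the base and pressed down to a hard stop at the expected height, with a highest reading of about 24 N; pictures show the rims level and closed, and the job is handed in (no verdict was returned).

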